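Ease the firing-tray lift down off its ratchet

TASK

The bench lift is wound up and held by its ratchet: push the red selector peg all the way over to release, then take the crank knob and wind up a little (anticlockwise from above) until the pawl drops clear of the wheel. Keep hold of the knob, ease the drum back (clockwise) slowly and evenly, over five seconds or more and never letting it run, until the carriage with its firing tray has settled with its weight on the black rest, without forcing it down; then let go of the knob. Leave the pawl off and do not disturb the other things on the bench.

Things in the scene. Friction and masses are not known exactly. Their poses are not given: they have to be found in the camera images.
- drum_axis (a point): On the vertical axis of the lift's drum and crank, 168 mm up, level with the knob's middle. Its frame is the lift's: x from drum to carriage, z up. Dark base plate: from -100 to 270 mm along x, 100 mm to either side, 20 mm thick. Flat ratchet wheel (100 mm across) at 100 to 112 mm height; blue crank arm 18 mm wide, top at 138 mm. Only knob and selector peg rise above 150 mm.
- knob (a point): Middle of the black upright crank knob, 22 mm across, 50 mm tall (143 to 193 mm up), 70 mm from the drum axis. It spins freely on its pin: a grip need not turn with the crank. At the start about 2.0 rad anticlockwise of the lift's x; it goes clockwise by 2.0 to 3.0 rad to land the carriage. The load pulls it clockwise with 6 to 12 N once the pawl is off; let go, it runs.
- drum (a joint): Angle of the drum, rad, growing anticlockwise from above (winding up). The knob stands at this value plus 2.0 rad from the lift's x axis. Each rad lifts the carriage by 24 mm. About 0 at the start, end stop at 0.65. The value at which the carriage lands varies (-2.95 to -2.05).
- selector_peg (a point): Upper part (11 mm below the top) of the red upright selector peg, 12 mm across, standing from 118 to 155 mm above the table on a red arm (its top at 121 mm) at 55 mm from the selector's pivot.
- selector_pivot (a point): On the vertical pivot axis shared by selector and pawl, at 144 mm height, the height of point selector_peg. Axes as the lift's. The peg stands at -0.87 rad from the x axis about this pivot at joint value 0 and swings clockwise (from above).
- selector (a joint): Swing of the selector, rad: 0 = pawl sprung into the wheel, 0.8 = end stop, pawl sprung off the wheel. It stays where it is left; 2 to 4 N at the peg move it, or a little more.
- pawl_nose (a point): Top of the brass pawl's nose, 112 mm up: 46 mm from the drum axis when in the teeth, 70 to 80 mm when off. The pawl is 57 mm long and spring-linked to the selector. While the load sits on it, it stays pinched in the teeth even with the selector over; winding up by about 0.05 rad (0.02 to 0.1) frees it and it springs clear at once.
- carriage: Aluminium lift carriage, a plate 110 x 135 x 12 mm on two steel guide posts, carrying the firing tray; slides up and down. Origin at the centre of its underside, 200 mm from the drum axis along the lift's x; 100 mm above the table at the start. Weighs 2 to 3.1 kg.
- carriage_top (a point): Centre of the carriage's top face, 12 mm above its underside.
- rest: Foot of the round black rubber rest (52 mm across) under the carriage; origin at the foot's underside, 20 mm up. The rest is screwed to a different height each time: its top, where the carriage lands, is 30 to 50 mm above the table. On landing the pull on the knob fades to nothing within 1 to 3 mm of its travel; beyond that each 1 N on the knob presses the carriage down with 3 N.
- tray: Round tan honeycomb firing tray, 72 mm across, 12 mm thick, with pins and two white crowns; stands loose on the carriage. Origin at the centre of its underside.
- spare_tray: A like tray on the table beside the lift (bystander). Origin under its centre.
- glaze_jar: White jar with blue cap, 48 mm across, 50 mm tall (bystander). Origin under its centre.
- liquid_bottle: Amber bottle, 44 mm across, 100 mm tall (bystander). Origin under its centre.
- mixing_cup: Small blue bowl, 60 mm across, 40 mm tall (bystander). Origin under its centre.
- glaze_brush: Thin brush with red handle, 160 mm long, lying (bystander). Origin at mid length, on the table.
- tweezers: Steel tweezers, 130 mm long, lying (bystander). Origin at mid length.
Mind the look-alikes: they are no part of the job. What is shaped like the tray but green, turquoise or yellow is not meant.

How it is judged:
By the outcome, as a careful person would: the job done as asked, in the order asked, and still so for the second after the job is handed in, with the robot touching nothing.
It also fails if it takes over 72 s, if anything falls off the work surface, if the arm or the gripper's body presses on something with over 40 N, if the wrist force passes 120 N, or if a joint passes its speed limit or range.

ROBOT

A 7-joint arm with a two-finger parallel gripper is mounted at the origin on the work surface. World frame = base frame: x ahead of the robot, y to its left, z up, the work surface at z = 0. Lengths are in m, angles in rad, forces in N, time in s.
With the tool pointing down it reaches from about 0.35 to 0.9 m from the base axis. Payload 8.1 kg.
Tool frame: the origin (TCP) lies between the finger pads; the fingertips stand 22 mm ahead of it and the grasp point (between the pads) lies 3 mm ahead of it; z points along the fingers, y is the direction in which the jaws open and shut (so a half turn about z gives the same grasp; the last joint's range is limited). The gripper opens to 92 mm and grips with 3 to 60 N. Pads are 19 mm wide; open, the fingers measure 130 mm over their backs; the gripper's body (75 mm by 190 mm) begins 47 mm behind the grasp point.
Start: joints at [-1.436, 0.434, 0.025, 1.573, -0.012, 1.134, -0.075], TCP at [0.147, 0.607, 0.249] pointing down, gripper open.
Joint ranges: [-2.62, 2.62], [-0.44, 2.09], [-1.27, 1.32], [0.08, 2.57], [-1.32, 4.46], [0.12, 2], [-2.74, 2.74]. Speed limits (rad/s): [2.22, 2.22, 3.01, 3.01, 3.14, 3.14, 3.14].

INTERFACE

Orientations are given as a unit quaternion [x, y, z, w].
In Python, from cell import observe, eyes, manip gives the robot as it stands. The module is installed in compiled form; this text tells all that it offers.
- The arm moves only by the tool send_rows, never from a script. Its argument "plan" is a list of rows, each an object of numbers: "dx", "dy", "dz": the shift along the world's x, y, z in mm; "ax", "ay", "az": the turn, a rotation vector about the world's x, y, z in rad; "grip": the closure, from 0 (fully open) to 1 (shut). In form: [{"dx": .., "dy": .., "dz": .., "ax": .., "ay": .., "az": .., "grip": ..}, ...]. A call has 1 to 20 rows; each row shifts and turns the pose as measured when the row begins; what a row does not reach is not made up. A row lasts 1/10 s, in which the tool goes at most 50 mm and 8.59 degrees, less where a joint would pass 70% of its speed; a pose out of reach is approached as far as the arm can. A call is refused whole if a number of a shift passes 50 or a number of a turn 0.15, either way. A call with a gripper value outside its range is refused whole. The fingers move at their own pace and stop on an object; the grip force is fixed at half the most. Time passes only in rows, so rows that do not move let the fingers close. It gives the time, the measured TCP pose, the force and the opening at its end, in the units of the state.
- observe(): the state, without advancing time (a new reading comes with each control period).
- eyes.read_camera(name): name is "scene" or "top" or "wrist"; returns a dict with "pixels" (420x560x3 uint8, blue, green, red), "depth" (420x560 float32, m along the optical axis (not along the pixel's ray), 0 where there is no reading), "fx", "fy", "cx", "cy" (pixels), "k1" (the pictures are not rectified: a ray, as slopes to the right and down, at radius r is drawn at 1 + k1 r^2 times it, then the intrinsics apply), "extrinsics" (4x4, takes a point from camera to world coordinates); the wrist camera has in their place "hand_eye" (4x4, takes a point from camera to tool coordinates, whose origin is the TCP and whose axes are the flange's). Camera axes: x right, y down, z forward; pixel columns grow to the right and rows downward; lengths in m; the calibration is good to about 2 mm. A picture is of the moment at which its call begins: read the wrist's pose just before it.
- manip.hand_in(): hands the job in, once; it reports no verdict.
The state is a dict: "time": time; "joints": joint angles; "joint_vel": joint speeds; "joint_efforts": joint torques, N m; "eef_pos": TCP position; "orientation": TCP orientation; "wrist_force": force on the tool from outside, world axes, zero at the start; "moment": the same for the moment, N m; "grip_width": opening from 0.0 (shut) to 1.0 (fully open).
Only numpy, scipy, OpenCV 4.12 (cv2) and the standard library are available. Lean on these libraries where they do the work, as an engineer would, in place of code of your own. Each camera call takes 0.05 s, during which the arm holds its last target.

## Working session

There is one attempt and no reset: what is moved stays moved. The work goes in short steps, Python scripts to look and compute and a tool call to move; the robot and the scene stay as the last step left them, time stands still between calls to the robot, and variables do not carry over. Pictures are saved under pics/ and viewed, and the job is handed in when it is done.

Besides the shell and the picture viewer there is one more tool, called after "Request:" in YAML: its name, and indented under it one key for each argument. send_rows: Moves the arm, as the interface text tells. Its arguments: {"type":"object","properties":{"plan":{"type":"array","items":{"type":"object","properties":{"dx":{"type":"number"},"dy":{"type":"number"},"dz":{"type":"number"},"ax":{"type":"number"},"ay":{"type":"number"},"az":{"type":"number"},"grip":{"type":"number"}}}}},"required":["plan"]}

```bash
mkdir -p pics; ls
cat > h.py <<'E'
import numpy as np,cv2
from cell import observe,eyes,manip
def cam(n):
    s=observe(); c=eyes.read_camera(n)
    if 'extrinsics' in c: E=np.array(c['extrinsics'])
    else:
        from scipy.spatial.transform import Rotation as R
        T=np.eye(4);T[:3,:3]=R.from_quat(s['orientation']).as_matrix();T[:3,3]=s['eef_pos'];E=T@np.array(c['hand_eye'])
    c['E']=E; return c
def ray(c,u,v):
    K=np.array([[c['fx'],0,c['cx']],[0,c['fy'],c['cy']],[0,0,1]])
    x=np.array([(u-c['cx'])/c['fx'],(v-c['cy'])/c['fy']]);y=x.copy()
    for _ in range(20): y=x/(1+c['k1']*(y@y))
    d=np.array([y[0],y[1],1.]);return c['E'][:3,3],c['E'][:3,:3]@d
def onz(c,u,v,z):
    o,d=ray(c,u,v);return o+d*(z-o[2])/d[2]
def dep(c,u,v):
    o,d=ray(c,u,v);return o+d*c['depth'][int(v),int(u)]
def proj(c,p):
    q=np.linalg.inv(c['E'])@np.append(p,1);y=q[:2]/q[2];y=y*(1+c['k1']*(y@y));return c['fx']*y[0]+c['cx'],c['fy']*y[1]+c['cy']
E
python3 - <<'E'
from h import *
s=observe()
print({k:np.round(v,3).tolist() for k,v in s.items()})
for n in ['scene','top','wrist']:
    c=cam(n);cv2.imwrite(f'pics/{n}0.png',c['pixels']);print(n,np.round(c['E'],3).tolist(),c['fx'],c['k1'])
E
```

```text
pics
{'time': 0.0, 'joints': [-1.436, 0.435, 0.025, 1.574, -0.012, 1.134, -0.075], 'joint_vel': [0.001, -0.0, -0.001, 0.001, 0.001, 0.001, 0.001], 'joint_efforts': [-0.0, -66.786, 0.985, -31.445, -0.061, 0.043, 0.0], 'eef_pos': [0.147, 0.607, 0.248], 'orientation': [0.119, 0.993, -0.001, -0.0], 'wrist_force': [0.05, -0.835, 0.171], 'moment': [0.022, 0.036, -0.046], 'grip_width': 0.999}
scene [[-0.285, 0.617, -0.734, 1.355], [0.959, 0.18, -0.221, 0.217], [-0.005, -0.766, -0.643, 0.862], [0.0, 0.0, 0.0, 1.0]] 477.4817484861294 -0.014307006314034752
top [[0.015, -0.987, 0.16, 0.304], [-1.0, -0.017, -0.01, -0.006], [0.012, -0.16, -0.987, 1.436], [0.0, 0.0, 0.0, 1.0]] 435.93413388723684 -0.036804109200051
wrist [[0.238, 0.934, 0.266, 0.075], [0.971, -0.228, -0.066, 0.624], [-0.001, 0.274, -0.962, 0.383], [0.0, 0.0, 0.0, 1.0]] 334.8951424172881 -0.07703781832238053
```

View pics/scene0.png

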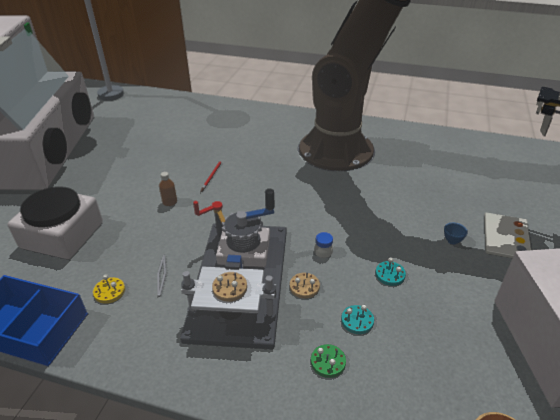

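View pics/top0.png

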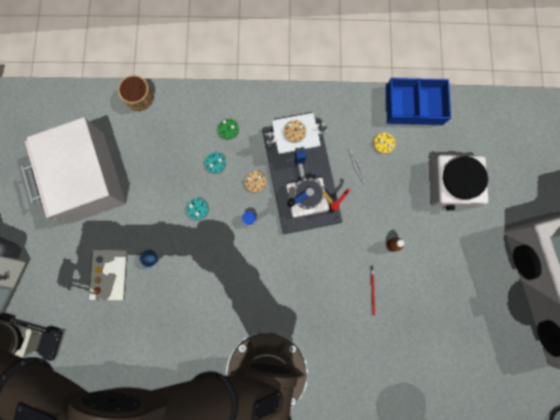

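View pics/wrist0.png

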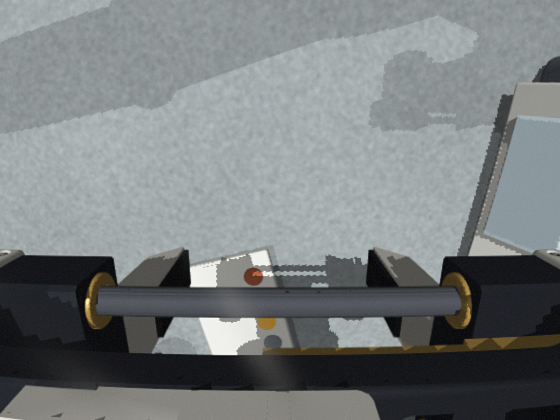

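The scene view shows the lift at about (240,270). Its red peg is at about (197,207), the black knob at (270,198), and the carriage tray at (230,286). The tan spare tray is at (305,285), with coloured look-alikes around it. Next I'll enlarge both views of the lift.

Run:
```python
from h import *
a=cam('scene');b=cam('top')
A=cv2.resize(a['pixels'][165:350,160:320],None,fx=4,fy=4,interpolation=cv2.INTER_CUBIC)[:600]
A=cv2.resize(a['pixels'][170:350,160:320],None,fx=3.3,fy=3.3,interpolation=cv2.INTER_CUBIC)
B=cv2.resize(b['pixels'][100:240,250:370],None,fx=4.2,fy=4.2,interpolation=cv2.INTER_CUBIC)
cv2.imwrite('pics/sc1.png',A);cv2.imwrite('pics/tp1.png',B)
for n,c,(r0,r1,c0,c1) in (('s',a,(170,350,160,320)),('t',b,(100,240,250,370))):
    im=c['pixels'][r0:r1,c0:c1];h=cv2.cvtColor(im,cv2.COLOR_BGR2HSV)
    for nm,m in (('red',((h[...,0]<8)|(h[...,0]>172))&(h[...,1]>150)&(h[...,2]>60)),('black',h[...,2]<32),('blue',(h[...,0]>100)&(h[...,0]<125)&(h[...,1]>140))):
        k,l,st,ce=cv2.connectedComponentsWithStats(m.astype(np.uint8))
        for i in range(1,k):
            if st[i,4]>12: print(n,nm,st[i]+[c0,r0,0,0,0],ce[i]+[c0,r0],np.round(dep(c,*(ce[i]+[c0,r0])),3))
```

```text
s red [205 170  11  15  28] [209.60714286 177.25      ] [ 0.276 -0.338  0.009]
s red [200 202  22  11  84] [212.08333333 206.47619048] [ 0.534 -0.209  0.125]
s blue [248 209  17   7  51] [255.64705882 212.19607843] [ 0.539 -0.094  0.137]
s blue [316 234   4   9  28] [317.85714286 238.        ] [0.492 0.051 0.049]
s blue [228 256  12   6  61] [233.70491803 258.18032787] [ 0.682 -0.096  0.12 ]
t red [331 190  18  20  97] [337.73195876 201.79381443] [ 0.53  -0.21   0.123]
t blue [296 151  10  13 101] [300.20792079 156.45544554] [ 0.673 -0.094  0.119]
t blue [294 192  13  11  74] [300.25675676 197.21621622] [ 0.54  -0.094  0.137]
t blue [250 212   5  12  51] [251.74509804 217.23529412] [0.488 0.055 0.048]
```

View pics/sc1.png

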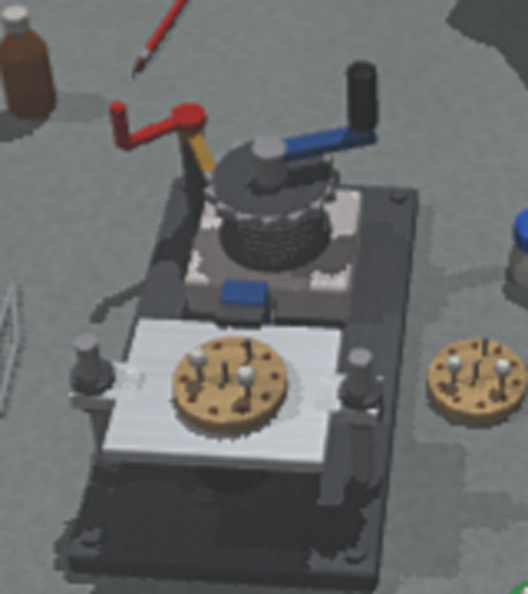

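View pics/tp1.png

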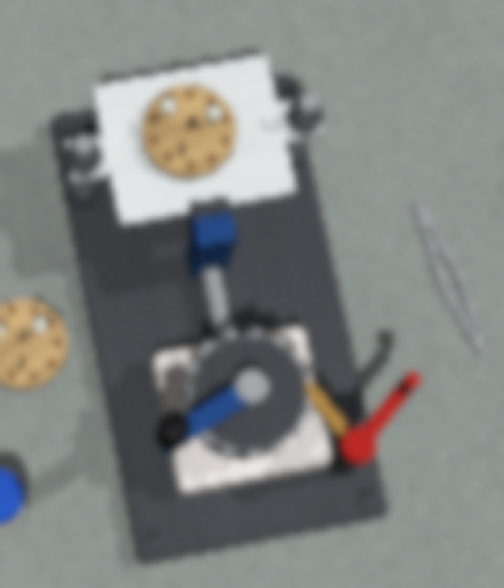

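The top crop shows the hub at about (310,192), the knob at (291,202), the selector hub at (335,205) and the peg top at (348,191). In the scene crop the knob top is at about (269.5,190) and the peg top at (196,202). I'll triangulate these and get the yaw from the base plate corners.

Run:
```python
from h import *
a=cam('scene');b=cam('top')
S=lambda x,y:(x/3.3+160-.35,y/3.3+170-.35)
T=lambda x,y:(x/4.2+250-.38,y/4.2+100-.38)
def tri(p,q):
    o1,d1=ray(a,*p);o2,d2=ray(b,*q);A=np.stack([d1,-d2],1);t=np.linalg.lstsq(A,o2-o1,rcond=None)[0]
    P,Q=o1+d1*t[0],o2+d2*t[1];return np.round((P+Q)/2,4),round(np.linalg.norm(P-Q)*1e3,1)
print('knobtop',tri(S(361,68),T(173,429)), onz(b,*T(173,429),.193),onz(a,*S(361,68),.193))
print('knobmid scene',onz(a,*S(361,97),.168))
print('pegtop',tri(S(118,106),T(414,380)), onz(b,*T(414,380),.155),onz(a,*S(118,106),.155))
print('hub',tri(S(268,147),T(253,385)))
print('pivot',tri(S(189,117),T(358,443)))
cs=dict(bl=T(137,562),br=T(387,513),tl=T(52,120))
P={k:onz(b,*v,.02) for k,v in cs.items()};print(P)
x=P['tl']-P['bl'];y=P['bl']-P['br'];print('yaw',np.arctan2(x[1],x[0]),np.arctan2(y[1],y[0])-np.pi/2,np.linalg.norm(x),np.linalg.norm(y))
yaw=(np.arctan2(x[1],x[0])+np.arctan2(y[1],y[0])-np.pi/2)/2
R=np.array([[np.cos(yaw),-np.sin(yaw)],[np.sin(yaw),np.cos(yaw)]])
m=(P['bl']+P['br'])[:2]/2;print('axis from plate',m+R@[.1,0])
m=(P['bl'])[:2]+R@[.1,-.1];print('axis from bl',m)
print('tray centre',dep(b,295,132),dep(a,230,286))
```

```text
knobtop (array([ 0.5168, -0.0645,  0.1919]), np.float64(3.2)) [ 0.51613906 -0.0628319   0.193     ] [ 0.51838669 -0.06561157  0.193     ]
knobmid scene [ 0.51962948 -0.06578214  0.168     ]
pegtop (array([ 0.5614, -0.2369,  0.1537]), np.float64(0.1)) [ 0.56111337 -0.23663981  0.155     ] [ 0.56286296 -0.23617052  0.155     ]
hub (array([ 0.5586, -0.1232,  0.1394]), np.float64(0.8))
pivot (array([ 0.5207, -0.2017,  0.1198]), np.float64(0.5))
{'bl': array([ 0.44055325, -0.04383809,  0.02      ]), 'br': array([ 0.48199827, -0.23857255,  0.02      ]), 'tl': array([0.79688841, 0.02921725, 0.02      ])}
yaw 0.20221644852247794 0.20969954534821333 0.3637469295089597 0.199095960452897
axis from plate [ 0.55916231 -0.12075482]
axis from bl [ 0.5588903  -0.12127414]
tray centre [ 0.75086754 -0.07723029  0.12211458] [ 0.76246162 -0.07273915  0.12476164]
```

Lift frame: axis about (0.559,-0.122), yaw about 0.206. The knob and plate measurements agree. The pivot is about (0.521,-0.202) and the peg about (0.562,-0.236). I'm moving towards the peg high up, turning so the jaws open along the peg's swing.

Request:
send_rows:
  plan:
    - {"dx": 15,"dy": -30,"dz": 10,"az": -0.08,"grip": 0.6}
    - {"dx": 20,"dy": -42,"dz": 10,"az": -0.08,"grip": 0.6}
    - {"dx": 20,"dy": -42,"dz": 10,"az": -0.08,"grip": 0.6}
    - {"dx": 20,"dy": -42,"dz": 10,"az": -0.08,"grip": 0.6}
    - {"dx": 20,"dy": -42,"dz": 10,"az": -0.08,"grip": 0.6}
    - {"dx": 20,"dy": -42,"dz": 0,"az": -0.08,"grip": 0.6}
    - {"dx": 20,"dy": -42,"dz": 0,"az": -0.08,"grip": 0.6}
    - {"dx": 20,"dy": -42,"dz": 0,"az": -0.08,"grip": 0.6}
    - {"dx": 20,"dy": -42,"dz": 0,"az": -0.08,"grip": 0.6}
    - {"dx": 20,"dy": -42,"dz": 0,"az": -0.08,"grip": 0.6}

```text
invalid input
```

Request:
send_rows:
  plan:
    - {"dx": 15,"dy": -30,"dz": 10,"ax": 0,"ay": 0,"az": -0.08,"grip": 0.6}
    - {"dx": 20,"dy": -42,"dz": 10,"ax": 0,"ay": 0,"az": -0.08,"grip": 0.6}
    - {"dx": 20,"dy": -42,"dz": 10,"ax": 0,"ay": 0,"az": -0.08,"grip": 0.6}
    - {"dx": 20,"dy": -42,"dz": 10,"ax": 0,"ay": 0,"az": -0.08,"grip": 0.6}
    - {"dx": 20,"dy": -42,"dz": 10,"ax": 0,"ay": 0,"az": -0.08,"grip": 0.6}
    - {"dx": 20,"dy": -42,"dz": 0,"ax": 0,"ay": 0,"az": -0.08,"grip": 0.6}
    - {"dx": 20,"dy": -42,"dz": 0,"ax": 0,"ay": 0,"az": -0.08,"grip": 0.6}
    - {"dx": 20,"dy": -42,"dz": 0,"ax": 0,"ay": 0,"az": -0.08,"grip": 0.6}

```text
time: 1.15
eef_pos: [0.3013, 0.2763, 0.299]
orientation: [0.431, 0.902, 0.002, -0.002]
wrist_force: [2.6, 0.5, 0.9]
grip_width: 0.409
```

Request:
send_rows:
  plan:
    - {"dx": 22,"dy": -42,"dz": 0,"ax": 0,"ay": 0,"az": -0.03,"grip": 0.65}
    - {"dx": 22,"dy": -42,"dz": 0,"ax": 0,"ay": 0,"az": -0.03,"grip": 0.65}
    - {"dx": 22,"dy": -42,"dz": 0,"ax": 0,"ay": 0,"az": -0.03,"grip": 0.65}
    - {"dx": 22,"dy": -42,"dz": 0,"ax": 0,"ay": 0,"az": -0.03,"grip": 0.65}
    - {"dx": 22,"dy": -42,"dz": 0,"ax": 0,"ay": 0,"az": -0.03,"grip": 0.65}
    - {"dx": 22,"dy": -42,"dz": 0,"ax": 0,"ay": 0,"az": -0.02,"grip": 0.65}
    - {"dx": 22,"dy": -42,"dz": 0,"ax": 0,"ay": 0,"az": 0,"grip": 0.65}
    - {"dx": 22,"dy": -42,"dz": 0,"ax": 0,"ay": 0,"az": 0,"grip": 0.65}
    - {"dx": 22,"dy": -42,"dz": 0,"ax": 0,"ay": 0,"az": 0,"grip": 0.65}
    - {"dx": 22,"dy": -42,"dz": 0,"ax": 0,"ay": 0,"az": 0,"grip": 0.65}
    - {"dx": 22,"dy": -42,"dz": 0,"ax": 0,"ay": 0,"az": 0,"grip": 0.65}
    - {"dx": 0,"dy": 0,"dz": 0,"ax": 0,"ay": 0,"az": 0,"grip": 0.65}

```text
time: 2.35
eef_pos: [0.5503, -0.2127, 0.3022]
orientation: [0.511, 0.859, 0.006, 0.002]
wrist_force: [-0.0, -1.2, -0.2]
grip_width: 0.346
```

Run:
```python
from h import *
s=observe();print(s['time'],np.round(s['eef_pos'],4),np.round(s['joints'],2))
c=cam('wrist');cv2.imwrite('pics/w1.png',c['pixels'])
print('peg',proj(c,[.562,-.236,.155]),'knob',proj(c,[.517,-.065,.193]),'piv',proj(c,[.521,-.202,.12]))
```

```text
2.35 [ 0.5503 -0.2127  0.3022] [-0.27  0.4   0.79  1.63 -0.31  1.23  1.09]
peg (np.float64(275.7248954885742), np.float64(233.4990639165801)) knob (np.float64(338.1167808459482), np.float64(8.072282943235592)) piv (np.float64(254.54339095207592), np.float64(172.40800965232268))
```

View pics/w1.png

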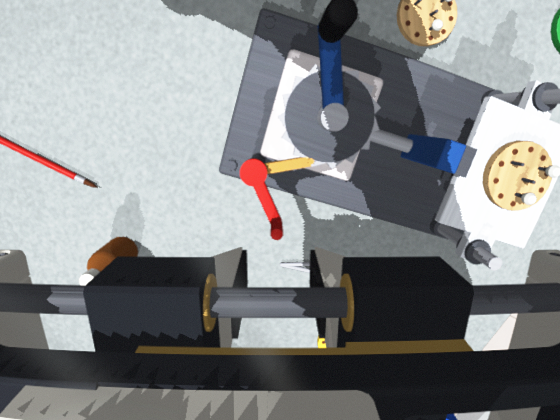

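The wrist image shows the peg top at (277,235). The projection of my estimate is (276,233), so they agree. The red look-alike is the brush on the left, lying flat, so it isn't the peg. Lowering the half-open jaws around the peg.

Request:
send_rows:
  plan:
    - {"dx": 12,"dy": -23,"dz": -10,"ax": 0,"ay": 0,"az": 0,"grip": 0.65}
    - {"dx": 0,"dy": 0,"dz": -30,"ax": 0,"ay": 0,"az": 0,"grip": 0.65}
    - {"dx": 0,"dy": 0,"dz": -30,"ax": 0,"ay": 0,"az": 0,"grip": 0.65}
    - {"dx": 0,"dy": 0,"dz": -20,"ax": 0,"ay": 0,"az": 0,"grip": 0.65}
    - {"dx": 0,"dy": 0,"dz": 0,"ax": 0,"ay": 0,"az": 0,"grip": 0.65}

```text
time: 2.9
eef_pos: [0.5624, -0.2275, 0.2099]
orientation: [0.508, 0.861, 0.009, 0.001]
wrist_force: [-0.2, 0.3, 0.9]
grip_width: 0.349
```

Request:
send_rows:
  plan:
    - {"dx": 0,"dy": -8,"dz": -10,"ax": 0,"ay": 0,"az": 0,"grip": 0.65}
    - {"dx": 0,"dy": 0,"dz": -20,"ax": 0,"ay": 0,"az": 0,"grip": 0.65}
    - {"dx": 0,"dy": 0,"dz": -20,"ax": 0,"ay": 0,"az": 0,"grip": 0.65}
    - {"dx": 0,"dy": 0,"dz": -6,"ax": 0,"ay": 0,"az": 0,"grip": 0.65}
    - {"dx": 0,"dy": 0,"dz": 0,"ax": 0,"ay": 0,"az": 0,"grip": 0.65}

```text
time: 3.4
eef_pos: [0.5649, -0.2346, 0.1566]
orientation: [0.506, 0.862, 0.011, 0.004]
wrist_force: [-0.9, 0.5, 0.8]
grip_width: 0.35
```

Run:
```python
from h import *
c=cam('scene');cv2.imwrite('pics/s2.png',cv2.resize(c['pixels'][130:280,130:310],None,fx=4,fy=4,interpolation=cv2.INTER_CUBIC))
c=cam('wrist');cv2.imwrite('pics/w2.png',c['pixels'])
```

```text
(no output)
```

View pics/s2.png

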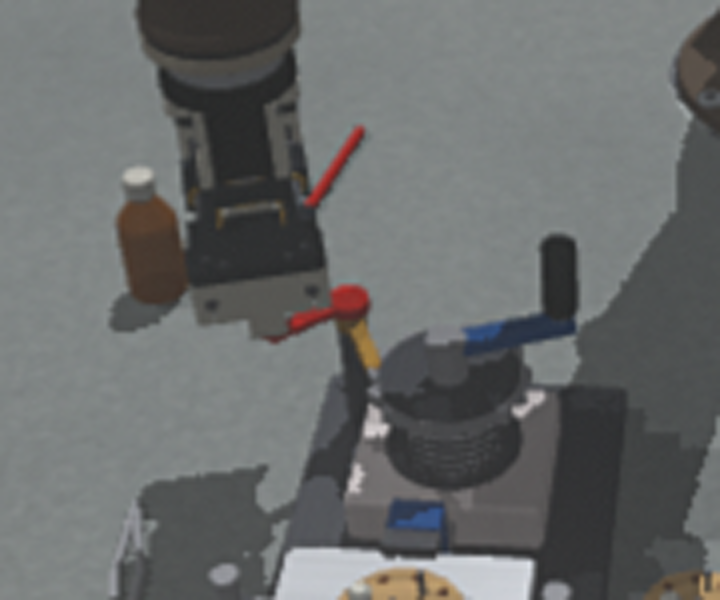

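View pics/w2.png

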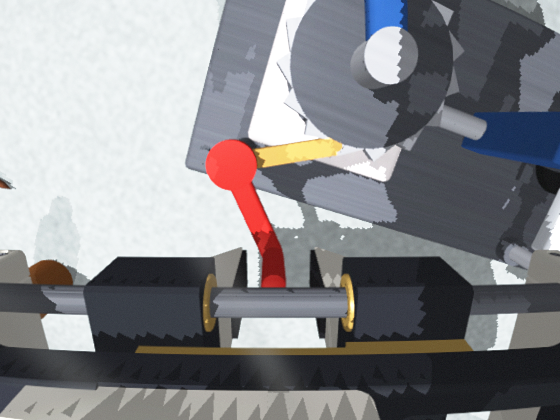

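The scene and wrist views show the peg between the open jaws (wrist image, about (272,280)). Pushing it along its swing.

Request:
send_rows:
  plan:
    - {"dx": -4,"dy": -4,"dz": -3,"ax": 0,"ay": 0,"az": 0,"grip": 0.65}
    - {"dx": -4,"dy": -4,"dz": -2,"ax": 0,"ay": 0,"az": 0,"grip": 0.65}
    - {"dx": -4,"dy": -3,"dz": 0,"ax": 0,"ay": 0,"az": 0,"grip": 0.65}
    - {"dx": -4,"dy": -3,"dz": 0,"ax": 0,"ay": 0,"az": 0,"grip": 0.65}
    - {"dx": -5,"dy": -3,"dz": 0,"ax": 0,"ay": 0,"az": 0,"grip": 0.65}
    - {"dx": -5,"dy": -3,"dz": 0,"ax": 0,"ay": 0,"az": 0,"grip": 0.65}
    - {"dx": -5,"dy": -2,"dz": 0,"ax": 0,"ay": 0,"az": 0,"grip": 0.65}
    - {"dx": -5,"dy": -2,"dz": 0,"ax": 0,"ay": 0,"az": 0,"grip": 0.65}

```text
time: 4.3
eef_pos: [0.5306, -0.262, 0.1559]
orientation: [0.506, 0.863, 0.012, 0.009]
wrist_force: [3.7, -0.5, -0.7]
grip_width: 0.351
```

Request:
send_rows:
  plan:
    - {"dx": -4,"dy": 0,"dz": 0,"ax": 0,"ay": 0,"az": 0,"grip": 0.65}
    - {"dx": -4,"dy": 0,"dz": 0,"ax": 0,"ay": 0,"az": 0,"grip": 0.65}
    - {"dx": -4,"dy": 0,"dz": 0,"ax": 0,"ay": 0,"az": 0,"grip": 0.65}

```text
time: 4.6
eef_pos: [0.5176, -0.2625, 0.1563]
orientation: [0.506, 0.863, 0.012, 0.01]
wrist_force: [3.5, 0.2, 0.9]
grip_width: 0.35
```

Request:
send_rows:
  plan:
    - {"dx": -3,"dy": 0,"dz": 0,"ax": 0,"ay": 0,"az": 0,"grip": 0.65}
    - {"dx": -3,"dy": 0,"dz": 0,"ax": 0,"ay": 0,"az": 0,"grip": 0.65}

```text
time: 4.8
eef_pos: [0.516, -0.2614, 0.1572]
orientation: [0.505, 0.863, 0.014, 0.014]
wrist_force: [14.3, 1.3, -6.0]
grip_width: 0.35
```

End stop reached: the force jumped from 3.5 N to 14 N. Easing off the peg and lifting.

Request:
send_rows:
  plan:
    - {"dx": 5,"dy": 1,"dz": 0,"ax": 0,"ay": 0,"az": 0,"grip": 0.65}
    - {"dx": 4,"dy": 1,"dz": 0,"ax": 0,"ay": 0,"az": 0,"grip": 0.65}
    - {"dx": 0,"dy": 0,"dz": 15,"ax": -0.005,"ay": 0.01,"az": 0,"grip": 0.65}
    - {"dx": 0,"dy": 0,"dz": 25,"ax": -0.005,"ay": 0.015,"az": 0,"grip": 0.65}
    - {"dx": 0,"dy": 0,"dz": 30,"ax": 0,"ay": 0.013,"az": 0,"grip": 0.5}
    - {"dx": 0,"dy": 20,"dz": 25,"ax": 0,"ay": 0,"az": 0,"grip": 0.4}
    - {"dx": 0,"dy": 25,"dz": 0,"ax": 0,"ay": 0,"az": 0,"grip": 0.4}
    - {"dx": 0,"dy": 0,"dz": 0,"ax": 0,"ay": 0,"az": 0,"grip": 0.4}

```text
time: 5.6
eef_pos: [0.5179, -0.2121, 0.2523]
orientation: [0.506, 0.862, -0.003, -0.009]
wrist_force: [-0.8, 0.1, -0.8]
grip_width: 0.592
```

Run:
```python
from h import *
s=observe();print(np.round(s['eef_pos'],4),np.round(s['orientation'],3))
c=cam('wrist');cv2.imwrite('pics/w3.png',c['pixels'])
print('knobproj',proj(c,[.517,-.065,.193]))
```

```text
[ 0.5179 -0.2121  0.2523] [ 0.506  0.862 -0.003 -0.009]
knobproj (np.float64(411.97458429749304), np.float64(14.933441781803765))
```

View pics/w3.png

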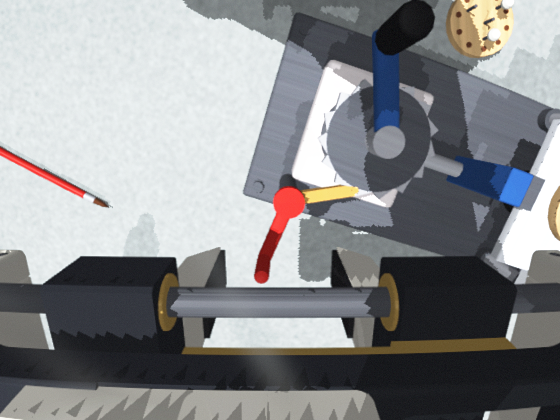

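Run:
```python
from h import *
c=cam('wrist')
p=onz(c,262,279,.155)[:2];v=onz(c,289,202,.121)[:2];d=p-v
print(p,v,'angle rel lift',np.arctan2(d[1],d[0])-.206, 'knob',onz(c,414,17,.193),'hub',onz(c,389,142,.139))
```

```text
[ 0.52693668 -0.26031986] [ 0.5196473  -0.20417732] angle rel lift -1.6476815676309993 knob [ 0.5185931  -0.06735759  0.193     ] hub [ 0.5591763  -0.12511788  0.139     ]
```

Request:
send_rows:
  plan:
    - {"dx": 0,"dy": 30,"dz": 0,"ax": 0,"ay": 0,"az": 0,"grip": 0.4}
    - {"dx": 0,"dy": 40,"dz": 0,"ax": 0.005,"ay": -0.005,"az": 0,"grip": 0.4}
    - {"dx": 0,"dy": 40,"dz": 0,"ax": 0.005,"ay": -0.005,"az": 0,"grip": 0.4}
    - {"dx": 0,"dy": 30,"dz": 0,"ax": 0,"ay": 0,"az": 0,"grip": 0.4}
    - {"dx": 0,"dy": 6,"dz": 0,"ax": 0,"ay": 0,"az": 0,"grip": 0.4}
    - {"dx": 0,"dy": 0,"dz": 0,"ax": 0,"ay": 0,"az": 0,"grip": 0.4}

```text
time: 6.3
eef_pos: [0.5129, -0.0724, 0.2499]
orientation: [0.512, 0.859, -0.001, -0.008]
wrist_force: [-0.3, -0.3, 0.1]
grip_width: 0.599
```

Run:
```python
from h import *
s=observe();print(np.round(s['eef_pos'],4),np.round(s['orientation'],3))
c=cam('wrist');cv2.imwrite('pics/w4.png',c['pixels'])
print('knobproj',proj(c,[.517,-.065,.193]))
```

```text
[ 0.5129 -0.0724  0.2499] [ 0.512  0.859 -0.001 -0.008]
knobproj (np.float64(291.5735069600908), np.float64(235.87225908110386))
```

View pics/w4.png

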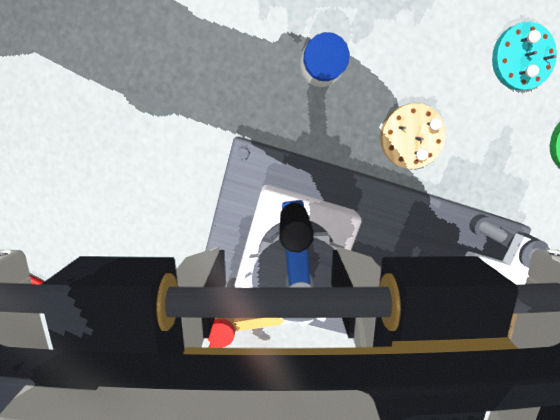

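Run:
```python
from h import *
c=cam('wrist')
h=c['pixels'].max(2)
for z,u,v in ((.193,297,235),):print(onz(c,u,v,z))
cv2.imwrite('pics/w4c.png',cv2.resize(c['pixels'][190:270,240:360],None,fx=6,fy=6,interpolation=cv2.INTER_CUBIC))
```

```text
[ 0.51964588 -0.06346158  0.193     ]
```

View pics/w4c.png

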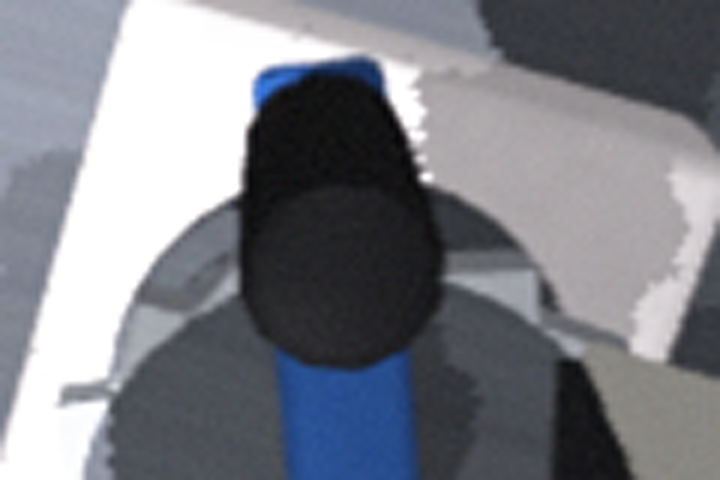

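The wrist crop puts the knob top at (297,236), which is (0.519,-0.064) in the world. Descending around it.

Request:
send_rows:
  plan:
    - {"dx": 6,"dy": 8,"dz": -5,"ax": 0,"ay": 0,"az": 0,"grip": 0.4}
    - {"dx": 0,"dy": 0,"dz": -25,"ax": 0,"ay": 0,"az": 0,"grip": 0.4}
    - {"dx": 0,"dy": 0,"dz": -25,"ax": 0,"ay": 0,"az": 0,"grip": 0.4}
    - {"dx": 0,"dy": 0,"dz": -18,"ax": 0,"ay": 0,"az": 0,"grip": 0.4}
    - {"dx": 0,"dy": 0,"dz": 0,"ax": 0,"ay": 0,"az": 0,"grip": 0.4}

```text
time: 6.9
eef_pos: [0.5211, -0.0713, 0.1742]
orientation: [0.518, 0.856, -0.001, -0.006]
wrist_force: [-0.6, -0.7, 0.6]
grip_width: 0.597
```

Request:
send_rows:
  plan:
    - {"dx": -1,"dy": 7,"dz": 0,"ax": 0,"ay": 0,"az": 0,"grip": 0.4}
    - {"dx": 0,"dy": 0,"dz": 0,"ax": 0,"ay": 0,"az": 0,"grip": 0.4}

```text
time: 7.1
eef_pos: [0.5206, -0.0652, 0.1747]
orientation: [0.519, 0.855, -0.002, -0.006]
wrist_force: [0.1, 0.0, 0.5]
grip_width: 0.602
```

Request:
send_rows:
  plan:
    - {"dx": 0,"dy": 0,"dz": 0,"ax": 0,"ay": 0,"az": 0,"grip": 1}
    - {"dx": 0,"dy": 0,"dz": 0,"ax": 0,"ay": 0,"az": 0,"grip": 1}
    - {"dx": 0,"dy": 0,"dz": 0,"ax": 0,"ay": 0,"az": 0,"grip": 1}
    - {"dx": 0,"dy": 0,"dz": 0,"ax": 0,"ay": 0,"az": 0,"grip": 1}

```text
time: 7.5
eef_pos: [0.5222, -0.0652, 0.1772]
orientation: [0.518, 0.855, -0.001, -0.004]
wrist_force: [-0.4, -0.1, -0.5]
grip_width: 0.302
```

Request:
send_rows:
  plan:
    - {"dx": 0,"dy": 0,"dz": 0,"ax": 0,"ay": 0,"az": 0,"grip": 1}

```text
time: 7.6
eef_pos: [0.5218, -0.0654, 0.1773]
orientation: [0.519, 0.855, -0.001, -0.004]
wrist_force: [-4.8, -2.9, 1.1]
grip_width: 0.231
```

Grip is on the knob (opening about 21 mm). Winding up a little: the anticlockwise tangent is about (-0.82,-0.57).

Request:
send_rows:
  plan:
    - {"dx": 0,"dy": 0,"dz": 0,"ax": 0,"ay": 0,"az": 0,"grip": 1}
    - {"dx": -1.6,"dy": -1.1,"dz": 0,"ax": 0,"ay": 0,"az": 0,"grip": 1}
    - {"dx": -1.6,"dy": -1.1,"dz": 0,"ax": 0,"ay": 0,"az": 0,"grip": 1}
    - {"dx": -1.6,"dy": -1.1,"dz": 0,"ax": 0,"ay": 0,"az": 0,"grip": 1}

```text
time: 8.0
eef_pos: [0.5205, -0.0663, 0.1774]
orientation: [0.518, 0.856, 0.002, -0.002]
wrist_force: [7.7, 2.8, -8.9]
grip_width: 0.236
```

Request:
send_rows:
  plan:
    - {"dx": -2.5,"dy": -1.7,"dz": -0.5,"ax": 0,"ay": 0,"az": 0,"grip": 1}
    - {"dx": -2.5,"dy": -1.7,"dz": -0.5,"ax": 0,"ay": 0,"az": 0,"grip": 1}
    - {"dx": -2.5,"dy": -1.7,"dz": -0.5,"ax": 0,"ay": 0,"az": 0,"grip": 1}

```text
time: 8.3
eef_pos: [0.5197, -0.0668, 0.1774]
orientation: [0.515, 0.857, 0.006, 0.003]
wrist_force: [8.7, 4.6, -3.0]
grip_width: 0.234
```

Request:
send_rows:
  plan:
    - {"dx": -4,"dy": -2.7,"dz": 0,"ax": 0,"ay": 0.0,"az": 0,"grip": 1}
    - {"dx": -4,"dy": -2.7,"dz": 0,"ax": 0,"ay": 0,"az": 0,"grip": 1}

```text
time: 8.5
eef_pos: [0.516, -0.0693, 0.1775]
orientation: [0.513, 0.858, 0.009, 0.006]
wrist_force: [11.3, 2.7, -13.0]
grip_width: 0.234
```

Run:
```python
from h import *
s=observe();print(np.round(s['eef_pos'],4),np.round(s['orientation'],3),np.round(s['wrist_force'],1),np.round(s['moment'],2),np.round(s['joint_vel'],3))
```

```text
[ 0.516  -0.0693  0.1775] [0.513 0.858 0.009 0.006] [ 11.3   2.7 -13. ] [ 0.4  -1.83 -0.03] [ 0.006 -0.052  0.001  0.067  0.008 -0.067  0.044]
```

Request:
send_rows:
  plan:
    - {"dx": -4,"dy": -2.7,"dz": -1,"ax": -0.005,"ay": 0.01,"az": 0,"grip": 1}

```text
time: 8.6
eef_pos: [0.5145, -0.0708, 0.1773]
orientation: [0.513, 0.859, 0.006, 0.005]
wrist_force: [7.7, 6.8, 7.8]
grip_width: 0.231
```

Run:
```python
from h import *
c=cam('scene');cv2.imwrite('pics/s5.png',cv2.resize(c['pixels'][150:300,160:320],None,fx=4.5,fy=4,interpolation=cv2.INTER_CUBIC))
c=cam('wrist');cv2.imwrite('pics/w5.png',c['pixels'])
s=observe();print(np.round(s['eef_pos'],4),np.round(s['orientation'],3),np.round(s['wrist_force'],1),np.round(s['moment'],2))
```

```text
[ 0.5146 -0.0706  0.1773] [0.513 0.859 0.006 0.004] [ 8.8  6.3 -0.6] [ 1.11 -1.39  0.  ]
```

View pics/s5.png

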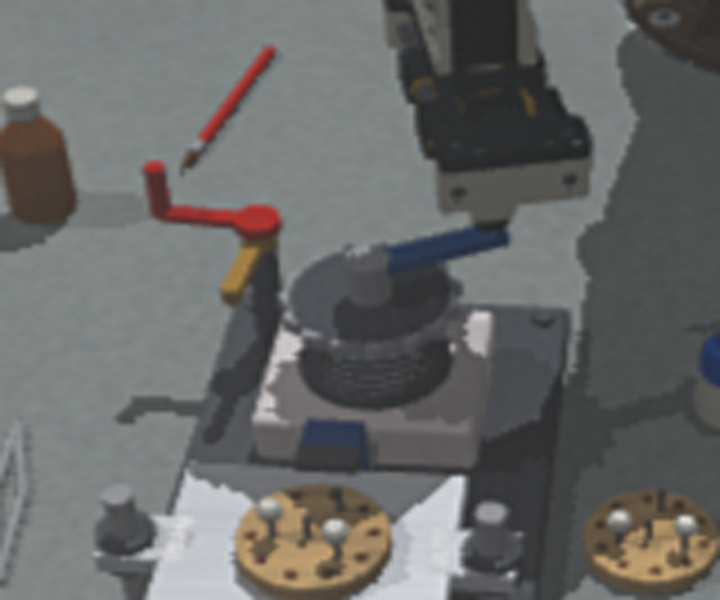

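View pics/w5.png

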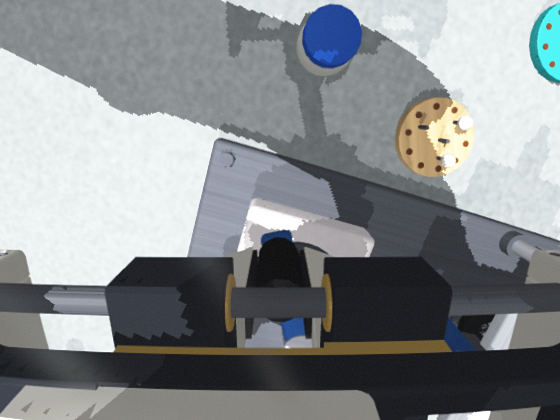

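The scene picture shows the brass pawl swung clear of the wheel (about (240,275) in the crop) and the red selector fully over. The load is about 11 N. Now easing back; first I'll check how the hand yields under load.

Request:
send_rows:
  plan:
    - {"dx": -1.5,"dy": -1.3,"dz": 0,"ax": 0,"ay": 0.003,"az": 0,"grip": 1}
    - {"dx": -1,"dy": -0.8,"dz": 0,"ax": 0,"ay": 0.003,"az": 0,"grip": 1}

```text
time: 8.9
eef_pos: [0.5158, -0.0696, 0.1775]
orientation: [0.511, 0.86, 0.006, 0.004]
wrist_force: [9.1, 4.1, -11.3]
grip_width: 0.235
```

Request:
send_rows:
  plan:
    - {"dx": -0.4,"dy": -0.3,"dz": 0,"ax": 0,"ay": 0.003,"az": 0,"grip": 1}
    - {"dx": -0.4,"dy": -0.3,"dz": 0,"ax": 0,"ay": 0.003,"az": 0,"grip": 1}

```text
time: 9.1
eef_pos: [0.5186, -0.0675, 0.1774]
orientation: [0.509, 0.86, 0.007, 0.004]
wrist_force: [8.7, 4.1, -9.5]
grip_width: 0.235
```

Near-zero commands give about 0.25 rad/s of controlled yield under the load. I'll continue that way in short calls.

Request:
send_rows:
  plan:
    - {"dx": 0,"dy": 0,"dz": -0.5,"ax": 0,"ay": 0.004,"az": 0,"grip": 1}
    - {"dx": 0,"dy": 0,"dz": -0.5,"ax": 0,"ay": 0.004,"az": 0,"grip": 1}
    - {"dx": 0,"dy": 0,"dz": -0.5,"ax": 0,"ay": 0.004,"az": 0,"grip": 1}
    - {"dx": 0,"dy": 0,"dz": -0.5,"ax": 0,"ay": 0.004,"az": 0,"grip": 1}

```text
time: 9.5
eef_pos: [0.5278, -0.0618, 0.1774]
orientation: [0.506, 0.862, 0.008, 0.003]
wrist_force: [8.9, 4.0, -3.9]
grip_width: 0.231
```

Request:
send_rows:
  plan:
    - {"dx": -0.5,"dy": -0.2,"dz": -0.4,"ax": 0,"ay": 0.004,"az": 0,"grip": 1}
    - {"dx": -0.5,"dy": -0.2,"dz": -0.4,"ax": 0,"ay": 0.004,"az": 0,"grip": 1}
    - {"dx": -0.5,"dy": -0.1,"dz": -0.4,"ax": 0,"ay": 0.004,"az": 0,"grip": 1}
    - {"dx": -0.5,"dy": -0.1,"dz": -0.4,"ax": 0,"ay": 0.004,"az": 0,"grip": 1}
    - {"dx": -0.5,"dy": -0.1,"dz": -0.4,"ax": 0,"ay": 0.004,"az": 0,"grip": 1}

```text
time: 10.0
eef_pos: [0.5374, -0.0578, 0.1774]
orientation: [0.503, 0.864, 0.009, 0.004]
wrist_force: [9.1, 1.8, -4.8]
grip_width: 0.232
```

Request:
send_rows:
  plan:
    - {"dx": -0.5,"dy": -0.1,"dz": -0.4,"ax": 0,"ay": 0.005,"az": 0,"grip": 1}
    - {"dx": -0.5,"dy": -0.1,"dz": -0.4,"ax": 0,"ay": 0.005,"az": 0,"grip": 1}
    - {"dx": -0.5,"dy": -0.1,"dz": -0.4,"ax": 0,"ay": 0.005,"az": 0,"grip": 1}
    - {"dx": -0.5,"dy": 0,"dz": -0.4,"ax": 0,"ay": 0.005,"az": 0,"grip": 1}
    - {"dx": -0.5,"dy": 0,"dz": -0.4,"ax": 0,"ay": 0.005,"az": 0,"grip": 1}
    - {"dx": -0.5,"dy": 0,"dz": -0.4,"ax": 0,"ay": 0.005,"az": 0,"grip": 1}

```text
time: 10.6
eef_pos: [0.5491, -0.0548, 0.1774]
orientation: [0.5, 0.866, 0.006, 0.003]
wrist_force: [10.1, -0.6, -5.7]
grip_width: 0.233
```

Request:
send_rows:
  plan:
    - {"dx": -0.5,"dy": 0,"dz": -0.4,"ax": 0,"ay": 0.004,"az": 0,"grip": 1}
    - {"dx": -0.5,"dy": 0,"dz": -0.4,"ax": 0,"ay": 0.004,"az": 0,"grip": 1}
    - {"dx": -0.5,"dy": 0,"dz": -0.4,"ax": 0,"ay": 0.004,"az": 0,"grip": 1}
    - {"dx": -0.5,"dy": 0,"dz": -0.4,"ax": 0,"ay": 0.004,"az": 0,"grip": 1}
    - {"dx": -0.5,"dy": 0,"dz": -0.4,"ax": 0,"ay": 0.004,"az": 0,"grip": 1}
    - {"dx": -0.5,"dy": 0,"dz": -0.4,"ax": 0,"ay": 0.004,"az": 0,"grip": 1}
    - {"dx": -0.5,"dy": 0,"dz": -0.4,"ax": 0,"ay": 0.004,"az": 0,"grip": 1}

```text
time: 11.3
eef_pos: [0.5627, -0.0539, 0.1774]
orientation: [0.498, 0.867, 0.005, 0.006]
wrist_force: [10.3, -0.8, -7.0]
grip_width: 0.233
```

Request:
send_rows:
  plan:
    - {"dx": -0.5,"dy": 0,"dz": -0.5,"ax": 0,"ay": 0.004,"az": 0,"grip": 1}
    - {"dx": -0.5,"dy": 0,"dz": -0.5,"ax": 0,"ay": 0.004,"az": 0,"grip": 1}
    - {"dx": -0.5,"dy": 0,"dz": -0.5,"ax": 0,"ay": 0.004,"az": 0,"grip": 1}
    - {"dx": -0.5,"dy": 0,"dz": -0.5,"ax": 0,"ay": 0.004,"az": 0,"grip": 1}
    - {"dx": -0.5,"dy": 0,"dz": -0.5,"ax": 0,"ay": 0.004,"az": 0,"grip": 1}
    - {"dx": -0.5,"dy": 0,"dz": -0.5,"ax": 0,"ay": 0.004,"az": 0,"grip": 1}
    - {"dx": -0.4,"dy": 0,"dz": -0.5,"ax": 0,"ay": 0.004,"az": 0,"grip": 1}

```text
time: 12.0
eef_pos: [0.5762, -0.0557, 0.1775]
orientation: [0.496, 0.868, 0.002, 0.01]
wrist_force: [8.9, -2.6, -4.7]
grip_width: 0.232
```

Request:
send_rows:
  plan:
    - {"dx": -0.4,"dy": 0.1,"dz": -0.5,"ax": 0.002,"ay": 0.004,"az": 0,"grip": 1}
    - {"dx": -0.4,"dy": 0.1,"dz": -0.5,"ax": 0.002,"ay": 0.004,"az": 0,"grip": 1}
    - {"dx": -0.4,"dy": 0.1,"dz": -0.5,"ax": 0.002,"ay": 0.004,"az": 0,"grip": 1}
    - {"dx": -0.4,"dy": 0.1,"dz": -0.5,"ax": 0.002,"ay": 0.004,"az": 0,"grip": 1}
    - {"dx": -0.4,"dy": 0.1,"dz": -0.5,"ax": 0.002,"ay": 0.004,"az": 0,"grip": 1}
    - {"dx": -0.4,"dy": 0.1,"dz": -0.5,"ax": 0.002,"ay": 0.004,"az": 0,"grip": 1}
    - {"dx": -0.4,"dy": 0.1,"dz": -0.5,"ax": 0.002,"ay": 0.004,"az": 0,"grip": 1}

```text
time: 12.7
eef_pos: [0.589, -0.0602, 0.1775]
orientation: [0.496, 0.868, 0.003, 0.011]
wrist_force: [9.9, -3.0, -5.2]
grip_width: 0.237
```

Request:
send_rows:
  plan:
    - {"dx": -0.4,"dy": 0.2,"dz": -0.5,"ax": 0.003,"ay": 0.004,"az": 0,"grip": 1}
    - {"dx": -0.4,"dy": 0.2,"dz": -0.5,"ax": 0.003,"ay": 0.004,"az": 0,"grip": 1}
    - {"dx": -0.4,"dy": 0.2,"dz": -0.5,"ax": 0.003,"ay": 0.004,"az": 0,"grip": 1}
    - {"dx": -0.4,"dy": 0.2,"dz": -0.5,"ax": 0.003,"ay": 0.004,"az": 0,"grip": 1}
    - {"dx": -0.4,"dy": 0.2,"dz": -0.5,"ax": 0.003,"ay": 0.004,"az": 0,"grip": 1}
    - {"dx": -0.4,"dy": 0.2,"dz": -0.5,"ax": 0.003,"ay": 0.004,"az": 0,"grip": 1}

```text
time: 13.3
eef_pos: [0.5992, -0.0661, 0.1775]
orientation: [0.497, 0.868, 0.006, 0.01]
wrist_force: [9.6, -4.6, -4.8]
grip_width: 0.234
```

Request:
send_rows:
  plan:
    - {"dx": -0.3,"dy": 0.3,"dz": -0.5,"ax": 0.003,"ay": 0.004,"az": 0,"grip": 1}
    - {"dx": -0.3,"dy": 0.3,"dz": -0.5,"ax": 0.003,"ay": 0.004,"az": 0,"grip": 1}
    - {"dx": -0.3,"dy": 0.3,"dz": -0.5,"ax": 0.003,"ay": 0.004,"az": 0,"grip": 1}
    - {"dx": -0.3,"dy": 0.3,"dz": -0.5,"ax": 0.003,"ay": 0.004,"az": 0,"grip": 1}
    - {"dx": -0.3,"dy": 0.3,"dz": -0.5,"ax": 0.003,"ay": 0.004,"az": 0,"grip": 1}
    - {"dx": -0.3,"dy": 0.3,"dz": -0.5,"ax": 0.003,"ay": 0.004,"az": 0,"grip": 1}

```text
time: 13.9
eef_pos: [0.609, -0.0742, 0.1775]
orientation: [0.499, 0.867, 0.006, 0.01]
wrist_force: [8.4, -5.7, -4.3]
grip_width: 0.234
```

Request:
send_rows:
  plan:
    - {"dx": -0.3,"dy": 0.4,"dz": -0.5,"ax": 0.003,"ay": 0.004,"az": 0,"grip": 1}
    - {"dx": -0.3,"dy": 0.4,"dz": -0.5,"ax": 0.003,"ay": 0.004,"az": 0,"grip": 1}
    - {"dx": -0.3,"dy": 0.4,"dz": -0.5,"ax": 0.003,"ay": 0.004,"az": 0,"grip": 1}
    - {"dx": -0.3,"dy": 0.4,"dz": -0.5,"ax": 0.003,"ay": 0.004,"az": 0,"grip": 1}
    - {"dx": -0.3,"dy": 0.4,"dz": -0.5,"ax": 0.003,"ay": 0.004,"az": 0,"grip": 1}
    - {"dx": -0.3,"dy": 0.4,"dz": -0.5,"ax": 0.003,"ay": 0.004,"az": 0,"grip": 1}

```text
time: 14.5
eef_pos: [0.6177, -0.0846, 0.1775]
orientation: [0.502, 0.865, 0.005, 0.01]
wrist_force: [7.1, -5.9, -3.9]
grip_width: 0.232
```

Request:
send_rows:
  plan:
    - {"dx": -0.4,"dy": 0.6,"dz": -0.5,"ax": 0.003,"ay": 0.004,"az": 0,"grip": 1}
    - {"dx": -0.4,"dy": 0.6,"dz": -0.5,"ax": 0.003,"ay": 0.004,"az": 0,"grip": 1}
    - {"dx": -0.4,"dy": 0.6,"dz": -0.5,"ax": 0.003,"ay": 0.004,"az": 0,"grip": 1}
    - {"dx": -0.3,"dy": 0.6,"dz": -0.5,"ax": 0.003,"ay": 0.004,"az": 0,"grip": 1}
    - {"dx": -0.3,"dy": 0.6,"dz": -0.5,"ax": 0.003,"ay": 0.004,"az": 0,"grip": 1}
    - {"dx": -0.3,"dy": 0.6,"dz": -0.5,"ax": 0.003,"ay": 0.004,"az": 0,"grip": 1}

```text
time: 15.1
eef_pos: [0.6243, -0.0966, 0.1775]
orientation: [0.506, 0.863, 0.002, 0.009]
wrist_force: [6.2, -7.6, -4.3]
grip_width: 0.236
```

Request:
send_rows:
  plan:
    - {"dx": -0.3,"dy": 0.9,"dz": -0.5,"ax": 0.003,"ay": 0.004,"az": 0,"grip": 1}
    - {"dx": -0.3,"dy": 0.9,"dz": -0.5,"ax": 0.003,"ay": 0.004,"az": 0,"grip": 1}
    - {"dx": -0.3,"dy": 0.9,"dz": -0.5,"ax": 0.003,"ay": 0.004,"az": 0,"grip": 1}
    - {"dx": -0.2,"dy": 0.9,"dz": -0.5,"ax": 0.003,"ay": 0.004,"az": 0,"grip": 1}
    - {"dx": -0.2,"dy": 0.9,"dz": -0.5,"ax": 0.003,"ay": 0.004,"az": 0,"grip": 1}

```text
time: 15.6
eef_pos: [0.6281, -0.1078, 0.1775]
orientation: [0.51, 0.86, -0.002, 0.008]
wrist_force: [4.3, -8.0, -2.6]
grip_width: 0.232
```

Request:
send_rows:
  plan:
    - {"dx": -0.2,"dy": 1.4,"dz": -0.5,"ax": 0.003,"ay": 0.004,"az": 0,"grip": 1}
    - {"dx": -0.1,"dy": 1.4,"dz": -0.5,"ax": 0.003,"ay": 0.004,"az": 0,"grip": 1}
    - {"dx": -0.1,"dy": 1.4,"dz": -0.5,"ax": 0.003,"ay": 0.004,"az": 0,"grip": 1}
    - {"dx": 0,"dy": 1.4,"dz": -0.5,"ax": 0.003,"ay": 0.004,"az": 0,"grip": 1}

```text
time: 16.0
eef_pos: [0.6297, -0.1163, 0.1775]
orientation: [0.514, 0.857, -0.006, 0.006]
wrist_force: [3.2, -9.4, -0.8]
grip_width: 0.232
```

Request:
send_rows:
  plan:
    - {"dx": 0,"dy": 1.6,"dz": -0.3,"ax": 0.003,"ay": 0.003,"az": 0,"grip": 1}
    - {"dx": 0,"dy": 1.6,"dz": -0.3,"ax": 0.003,"ay": 0.003,"az": 0,"grip": 1}
    - {"dx": 0,"dy": 1.6,"dz": -0.3,"ax": 0.003,"ay": 0.003,"az": 0,"grip": 1}
    - {"dx": 0,"dy": 1.6,"dz": -0.3,"ax": 0.003,"ay": 0.003,"az": 0,"grip": 1}

```text
time: 16.4
eef_pos: [0.6302, -0.1243, 0.1775]
orientation: [0.519, 0.854, -0.01, 0.005]
wrist_force: [2.1, -9.8, -2.2]
grip_width: 0.233
```

Request:
send_rows:
  plan:
    - {"dx": 0,"dy": 1.6,"dz": -0.3,"ax": 0.006,"ay": 0.001,"az": 0,"grip": 1}
    - {"dx": 0,"dy": 1.6,"dz": -0.3,"ax": 0.006,"ay": 0.001,"az": 0,"grip": 1}
    - {"dx": 0,"dy": 1.6,"dz": -0.3,"ax": 0.006,"ay": 0.001,"az": 0,"grip": 1}
    - {"dx": 0,"dy": 1.6,"dz": -0.3,"ax": 0.006,"ay": 0.001,"az": 0,"grip": 1}
    - {"dx": 0.1,"dy": 1.6,"dz": -0.3,"ax": 0.006,"ay": 0.001,"az": 0,"grip": 1}

```text
time: 16.9
eef_pos: [0.63, -0.1297, 0.1774]
orientation: [0.524, 0.852, -0.004, 0.0]
wrist_force: [-0.3, -6.4, 2.0]
grip_width: 0.232
```

Run:
```python
from h import *
c=cam('scene');cv2.imwrite('pics/s6.png',cv2.resize(c['pixels'][170:350,160:320],None,fx=3.3,fy=3.3,interpolation=cv2.INTER_CUBIC))
```

```text
(no output)
```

View pics/s6.png

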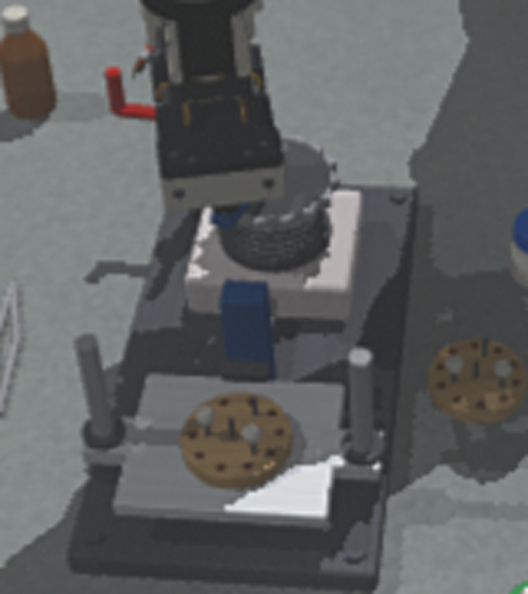

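The carriage is low now, the pawl is still off and the tray is upright. The pull has dropped from 10 N to 6.4 N, so it may be landing. Small steps from here.

Request:
send_rows:
  plan:
    - {"dx": 0,"dy": 1.2,"dz": 0,"ax": 0,"ay": 0,"az": 0,"grip": 1}
    - {"dx": 0,"dy": 1.2,"dz": 0,"ax": 0,"ay": 0,"az": 0,"grip": 1}

```text
time: 17.15
eef_pos: [0.6299, -0.1296, 0.1774]
orientation: [0.525, 0.851, -0.005, 0.001]
wrist_force: [1.8, -5.4, -2.3]
grip_width: 0.234
```

Request:
send_rows:
  plan:
    - {"dx": 0,"dy": 1.0,"dz": 0,"ax": 0,"ay": 0,"az": 0,"grip": 1}
    - {"dx": 0,"dy": 1.0,"dz": 0,"ax": 0,"ay": 0,"az": 0,"grip": 1}

```text
time: 17.35
eef_pos: [0.6299, -0.1296, 0.1775]
orientation: [0.526, 0.851, -0.006, 0.002]
wrist_force: [0.5, -4.7, -0.8]
grip_width: 0.234
```

Request:
send_rows:
  plan:
    - {"dx": 0,"dy": 0.4,"dz": 0,"ax": 0,"ay": 0,"az": 0,"grip": 1}
    - {"dx": 0,"dy": 0.2,"dz": 0,"ax": 0,"ay": 0,"az": 0,"grip": 1}
    - {"dx": 0,"dy": 0,"dz": 0,"ax": 0,"ay": 0,"az": 0,"grip": 1}
    - {"dx": 0,"dy": 0,"dz": 0,"ax": 0,"ay": 0,"az": 0,"grip": 1}

```text
time: 17.75
eef_pos: [0.6299, -0.1297, 0.1774]
orientation: [0.526, 0.851, -0.006, 0.002]
wrist_force: [0.1, -4.2, 0.5]
grip_width: 0.231
```

Run:
```python
from h import *
s=observe();print(np.round(s['eef_pos'],4),np.round(s['wrist_force'],1),np.round(s['moment'],2))
a=cam('scene')
d=a['depth']; 
# carriage plate points: front part
pts=[]
for u in range(200,262,3):
    for v in range(285,326,3):
        p=dep(a,u,v)
        pts.append(p)
pts=np.array(pts);h=np.histogram(pts[:,2],bins=np.arange(.0,.14,.004));print(list(zip(np.round(h[1],3),h[0])))
```

```text
[ 0.6299 -0.1297  0.1774] [ 0.1 -4.2  0.5] [-0.55 -0.14  0.  ]
[(np.float64(0.0), np.int64(0)), (np.float64(0.004), np.int64(0)), (np.float64(0.008), np.int64(0)), (np.float64(0.012), np.int64(0)), (np.float64(0.016), np.int64(1)), (np.float64(0.02), np.int64(11)), (np.float64(0.024), np.int64(1)), (np.float64(0.028), np.int64(0)), (np.float64(0.032), np.int64(0)), (np.float64(0.036), np.int64(0)), (np.float64(0.04), np.int64(0)), (np.float64(0.044), np.int64(0)), (np.float64(0.048), np.int64(1)), (np.float64(0.052), np.int64(38)), (np.float64(0.056), np.int64(147)), (np.float64(0.06), np.int64(8)), (np.float64(0.064), np.int64(17)), (np.float64(0.068), np.int64(55)), (np.float64(0.072), np.int64(3)), (np.float64(0.076), np.int64(1)), (np.float64(0.08), np.int64(0)), (np.float64(0.084), np.int64(4)), (np.float64(0.088), np.int64(3)), (np.float64(0.092), np.int64(2)), (np.float64(0.096), np.int64(0)), (np.float64(0.1), np.int64(0)), (np.float64(0.104), np.int64(0)), (np.float64(0.108), np.int64(0)), (np.float64(0.112), np.int64(0)), (np.float64(0.116), np.int64(0)), (np.float64(0.12), np.int64(0)), (np.float64(0.124), np.int64(0)), (np.float64(0.128), np.int64(0)), (np.float64(0.132), np.int64(0))]
```

Request:
send_rows:
  plan:
    - {"dx": 0,"dy": -0.5,"dz": 0,"ax": 0,"ay": 0,"az": 0,"grip": 1}
    - {"dx": 0,"dy": -0.5,"dz": 0,"ax": 0,"ay": 0,"az": 0,"grip": 1}

```text
time: 18.0
eef_pos: [0.6299, -0.1298, 0.1774]
orientation: [0.526, 0.851, -0.006, 0.002]
wrist_force: [0.6, -1.3, 1.8]
grip_width: 0.232
```

Request:
send_rows:
  plan:
    - {"dx": 0,"dy": -0.5,"dz": 0,"ax": 0,"ay": 0,"az": 0,"grip": 1}
    - {"dx": 0,"dy": -0.5,"dz": 0,"ax": 0,"ay": 0,"az": 0,"grip": 1}

```text
time: 18.2
eef_pos: [0.63, -0.1298, 0.1774]
orientation: [0.525, 0.851, -0.005, 0.001]
wrist_force: [-0.6, -1.0, 1.8]
grip_width: 0.23
```

The hand no longer moves and the pull is about 1 N, even with small clockwise commands, so the carriage is resting. Releasing the knob and rising.

Request:
send_rows:
  plan:
    - {"dx": 0,"dy": 0,"dz": 0,"ax": 0,"ay": 0,"az": 0,"grip": 0.6}
    - {"dx": 0,"dy": 0,"dz": 0,"ax": 0,"ay": 0,"az": 0,"grip": 0.5}
    - {"dx": 0,"dy": 0,"dz": 0,"ax": 0,"ay": 0,"az": 0,"grip": 0.4}
    - {"dx": 0,"dy": 0,"dz": 0,"ax": 0,"ay": 0,"az": 0,"grip": 0.4}

```text
time: 18.6
eef_pos: [0.6298, -0.1282, 0.1768]
orientation: [0.524, 0.851, -0.005, 0.0]
wrist_force: [0.1, 0.6, -0.9]
grip_width: 0.531
```

Run:
```python
from h import *
s=observe();print(s['time'],np.round(s['eef_pos'],4),np.round(s['wrist_force'],1),s['grip_width'])
c=cam('wrist');cv2.imwrite('pics/w7.png',c['pixels'])
```

```text
18.6 [ 0.6298 -0.1282  0.1768] [ 0.1  0.6 -0.9] 0.5307942137832847
```

View pics/w7.png

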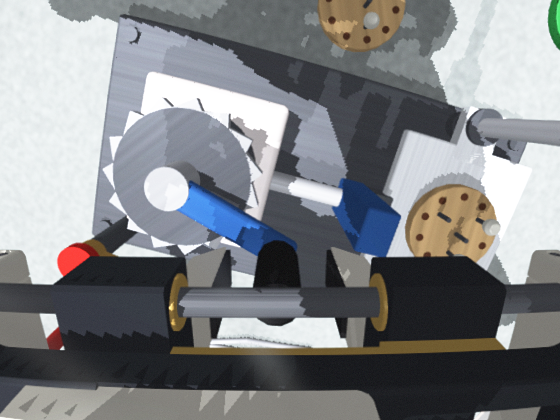

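The wrist view shows the knob standing free between the open fingers at about (277,285). Lifting straight up.

Request:
send_rows:
  plan:
    - {"dx": 0,"dy": -1,"dz": 15,"ax": 0,"ay": 0,"az": 0,"grip": 0.4}
    - {"dx": 0,"dy": 0,"dz": 25,"ax": 0,"ay": 0,"az": 0,"grip": 0.4}
    - {"dx": 0,"dy": 0,"dz": 30,"ax": 0,"ay": 0,"az": 0,"grip": 0.4}
    - {"dx": 0,"dy": 0,"dz": 40,"ax": 0,"ay": 0,"az": 0,"grip": 0.4}
    - {"dx": -20,"dy": 0,"dz": 40,"ax": 0,"ay": 0,"az": 0,"grip": 0.4}
    - {"dx": -40,"dy": 0,"dz": 20,"ax": 0,"ay": 0,"az": 0,"grip": 0.4}
    - {"dx": -40,"dy": 0,"dz": 0,"ax": 0,"ay": 0,"az": 0,"grip": 0.4}
    - {"dx": 0,"dy": 0,"dz": 0,"ax": 0,"ay": 0,"az": 0,"grip": 0.4}

```text
time: 19.45
eef_pos: [0.5251, -0.1317, 0.3591]
orientation: [0.526, 0.851, -0.005, 0.001]
wrist_force: [0.2, 0.6, 0.0]
grip_width: 0.6
```

Run:
```python
from h import *
s=observe();print(s['time'],np.round(s['eef_pos'],4),np.round(s['wrist_force'],1),s['grip_width'])
w=cam('wrist');cv2.imwrite('pics/w8.png',w['pixels'])
c=cam('scene');cv2.imwrite('pics/s8.png',cv2.resize(c['pixels'][130:350,120:340],None,fx=2.7,fy=2.7,interpolation=cv2.INTER_CUBIC))
z=[dep(c,u,v)[2] for u in range(200,258,3) for v in range(285,326,3)];z=np.array(z);z=z[(z>.045)&(z<.064)];print(np.median(z))
```

```text
19.45 [ 0.5251 -0.1317  0.3591] [0.2 0.6 0. ] 0.5998819547324893
0.057350936677415754
```

View pics/w8.png

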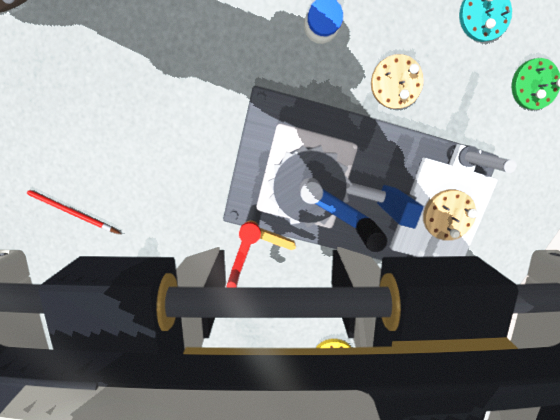

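View pics/s8.png

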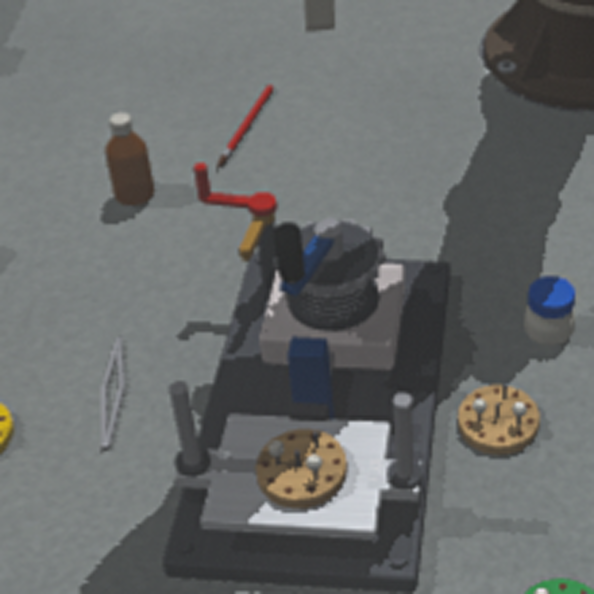

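The carriage top is at 57 mm, the same as before release, so nothing ran. The pawl is off, the tray sits upright, and the bystanders look unmoved. Handing in.

```bash
python3 -c "
from h import *
print(manip.hand_in())"
```

```text
the job is handed in; nothing more can be done
None
```

I released the lift, lowered the carriage onto the rest and let go of the knob. The job was handed in at about 19.5 s on the robot's clock, and hand-in gives no verdict.

- **Selector and pawl:** I pushed the red peg over to its end stop, where the force jumped to 14 N. I then wound up about 0.1 rad, and the camera showed the pawl spring clear. The selector measured about 0.78 of its 0.8 rad swing.
- **Lowering:** I kept hold of the knob and eased the drum back about 2.3 rad over roughly 8 s. The speed was about 0.3 rad/s, with one short stretch at about 0.39 rad/s.
- **Landing:** The hand stopped moving as the pull faded from about 10 N to 1 N. Small clockwise commands then produced no further motion.
- **After letting go:** The carriage top measured 57 mm up both before and after release, so nothing ran. The pawl was still off, the tray was upright on the carriage, and the bystanders in view looked unmoved by eye.

I could not see the rest itself under the carriage. That it carries the weight is inferred from the faded pull and the unchanged height. Sideways strain while holding the knob briefly put up to 13 N of vertical force on the wrist, far below the limit. No check failed.

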